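# Prop up the tilt plate and lay a culture flask on its slope

## Robot

A 6-joint arm with a two-finger parallel gripper is mounted at the origin on a cart in front of the work surface, level with it; the furniture and walls round the work are solid. World frame = base frame: x ahead of the robot, y to its left, z up, the work surface at z = 0. Lengths are in mm, angles in rad, forces in N, time in s.
With the tool pointing down it reaches from about 325 to 1000 mm from the base axis. Payload 5.1 kg.
Tool frame: the origin (TCP) lies between the finger pads; the fingertips stand 22 mm ahead of it and the grasp point (between the pads) lies 3 mm ahead of it (robot.tip_extent is the distance from the TCP to the fingertips, in mm); z points along the fingers, y is the line along which they close (so a half turn about z gives the same grasp; the last joint's range is limited). The gripper opens to 85 mm and grips with 20 to 120 N. Pads are 22 mm wide; open, the fingers measure 114 mm over their backs; the gripper's body (76 mm by 85 mm) begins 54 mm behind the grasp point. The pads swing forward as they close: fully open they stand 13 mm farther back than shut.
Start: joints at [1.088, 0.124, 1.65, -0, 1.367, -0.083], TCP at [253.021, 598.72, 253.322] pointing down, gripper open.
Joint ranges: [-2.61, 2.61], [-1.02, 2.33], [0.03, 2.71], [-1.35, 4.49], [0.32, 2.68], [-2.91, 2.91]. Speed limits (rad/s): [2.57, 2.57, 3.14, 3.14, 3.14, 3.14].

## Interface

Orientations are given as a unit quaternion [w, x, y, z].
In Python, from workcell import telemetry, eyes, workorder, models, robot gives the robot as it stands.
- The arm moves only by the tool move_arm, never from a script. Its argument "series" is one flat list of numbers, 7 for each row, row after row: the shift along the tool's x, y, z in cm, then the turn, a rotation vector about the tool's x, y, z in degrees, then the opening, from 0 (shut) to 1 (fully open). A call has 1 to 5 rows; each row shifts and turns the commanded pose from where the row before left it, along the tool's axes as they then stand; what a row does not reach is not made up. A row lasts 1/10 s, in which the tool goes at most 50 mm and 8.59 degrees, less where a joint would pass 70% of its speed; a pose out of reach is approached as far as the arm can. A call with a gripper value outside its range is refused whole. The fingers move at their own pace and stop on an object; "squeeze" is the grip in N (left out, the last holds). Time passes only in rows, so rows that do not move let the fingers close. It gives the time, the measured TCP pose, the force, the opening and the grip force at its end, in the units of the state.
- telemetry.observe(): the state, without advancing time (a new reading comes with each control period).
- eyes.snapshot(name): name is "scene" or "top" or "wrist"; returns a dict with "img" (384x512x3 uint8, red, green, blue), "fx", "fy", "cx", "cy" (pixels), "extrinsics" (4x4, takes a point from world to camera coordinates); the wrist camera has in their place "tool_from_camera" (4x4, takes a point from camera to tool coordinates, whose origin is the TCP and whose axes are the flange's). Camera axes: x right, y up, looking along -z (the intrinsics and any distortion apply to the point x, -y, -z); pixel columns grow to the right and rows downward; lengths in mm; the calibration is good to about 2 mm. The wrist camera is an equidistant fisheye: a pixel r from the principal point sees the ray r / f radians off the axis. A picture is of the moment at which its call begins: read the wrist's pose just before it. There is no depth.
- workorder.sign_off(): hands the job in; it is judged then, once.
Trained networks look in a picture, given as the dict that the camera call returned (one of the last four; its "shot" number tells which), for a name from the list of things; names that differ only in an ending like _2 or _b are one class to them, and where a whole thing is asked for, a point or a joint stands for the part that bears it (a point fixed in the world has none). Each returns a list of dicts, best first, with "p" (0 to 1); they miss things now and then, are a little off and sometimes report something else, mostly with a low value. They report only what shows in the picture. A call takes as long as a camera call. They do not tell look-alikes from the thing itself.
- models.masks_of(picture, thing): "pixels" (384x512 bool, what is visible of it).
- models.spot_point(picture, thing): "point" ([x, y, z] in mm, in world coordinates, good to about 4 mm: a listed point, or the origin of a listed thing).
The state is a dict: "clock": time; "joints": joint angles; "dq": joint speeds; "effort": joint torques, N m; "position": TCP position; "ee_rot": TCP orientation; "contact_force": force on the tool from outside, world axes, zero at the start; "ft_torque": the same for the moment, N m; "grip_width": finger opening in mm; "finger_force": force on a finger pad.
Only numpy, scipy, OpenCV 4.12 (cv2) and the standard library are available. Lean on these libraries where they do the work, as an engineer would, in place of code of your own. Each camera call takes 0.05 s, during which the arm holds its last target. There are 200 camera calls.

## Task

Push the grey ramp-nosed prop block squarely under the free end of the narrow hinged tilt plate until the plate's roller rides up the ramp, drops over the crest and sits home in the block's groove. Then lay the culture flask on the sloping plate, broad underside down, cap uphill, lined up with the plate and centred on it, with its base end snug against the ledge at the low end. Let go of everything and leave the small bottle near the front edge standing.

Things in the scene. Friction and masses are not known exactly. Their poses are not given: they have to be found in the camera images.
- tilt_plate (a joint): Tilt of the hinged plate, rad: 0 = level as found, grows as the free end rises; swings freely, falls back unsupported. About 0.262 with the roller home in the groove, about 0.29 as it crosses the crest. The plate is a bare aluminium strip 160 x 46 x 6 mm, 300 g, on a low grey fixed stand (base 92 x 84 x 8 mm, nothing over 34 mm high, hinge cheeks to 39 mm either side).
- ledge_foot (a point): Point on the plate's top face, mid-width, at the foot of the ledge's inner face. The ledge is a lip 12 mm high, 46 mm wide, 6 mm thick at the hinge end. Axes tilt with the plate: x from the ledge up to the free end (face free for 146 mm), y across, z square to the top face, up. The hinge axis runs along y at x -6 mm, z -8 mm from here, 24 mm above the table.
- roller_mid (a point): Centre of the free-turning steel roller (diameter 14 mm, 36 mm long, axis across the plate) under the plate's free end, 150 mm from the hinge; axes as ledge_foot. With the plate level the roller's underside is 12 mm above the table; with it home the roller is 146 mm from the hinge, measured level.
- block_seat (a point): Middle of the groove floor of the loose grey prop block (122 x 84 x 66 mm, 400 g, too wide to grip), 51 mm above the table. Axes: x from nose to end wall, z up. Nose at x -97 mm, 5 mm thick; ramp 80 mm long up to a crest 8 mm long, 55 mm high; groove 18 mm long; end wall 16 mm thick, 66 mm high. At the start the nose points at the roller from a few cm, a little askew.
- block_back (a point): Middle of the block's upright back face (84 wide, 66 mm high), 30 mm above the table, 25 mm from the groove's middle; axes as block_seat, so pushing goes along -x. Sliding and climbing take 2 to 8 N. Once over the crest the roller drops 4 mm into the groove and bears on the end wall: a solid stop. Its centre is then 7 mm above block_seat.
- flask_mid (a point): Centre (12 mm above the underside) of the small clear culture flask lying flat: blue cap, 98 x 50 x 27 mm, about 60 g. Axes: x from base end to cap, y across the 50 mm width, z up from the broad underside. Body from x -49 to +29 mm, 24 mm thick, sides parallel from -49 to about 0, narrowing beyond; 26 mm cap from +33 to +49. Grip across the width, at or behind this point.
- flask_base (a point): Middle of the lower edge of the flask's flat base end (away from the cap), on its underside; axes as flask_mid.
- flask_cap (a point): Centre of the outer end of the flask's cap, 14 mm above its underside plane; axes as flask_mid.
- bottle_mid (a point): Bystander: centre of the small standing bottle with a blue cap, 50 mm diameter, 95 mm high; z is its upright axis. It stands near the front edge, left of the work. (Keep clear of the tall fixed microscope behind it, which begins at about world x = 0.45 m, y from 0.07 to 0.3 m.)
Not all that is in view belongs to the job. Of the things that look like the part that bears flask_mid, the larger one is meant.

How it is judged:
By the outcome, as a careful person would: the job done as asked, in the order asked, and still so for the second after the job is handed in, with the robot touching nothing.
It also fails if it takes over 64 s, if anything falls off the work surface, if the arm or the gripper's body presses on something with over 40 N, if the wrist force passes 120 N, or if a joint passes its speed limit or range.

## Working session

There is one attempt and no reset: what is moved stays moved. The work goes in short steps, Python scripts to look and compute and a tool call to move; the robot and the scene stay as the last step left them, time stands still between calls to the robot, and variables do not carry over. Pictures are saved under pics/ and viewed, at most 10 in all, crops included, and the job is handed in when it is done.

Besides the shell and the picture viewer there is one more tool, called after "Request:" in YAML: its name, and indented under it one key for each argument. move_arm: Moves the arm, as the interface text tells. Its arguments: {"type":"object","properties":{"series":{"type":"array"},"squeeze":{"type":"number"}},"required":["series"]}

```bash
ls; mkdir -p pics; cat > h.py <<'E'
import numpy as np,cv2
from workcell import telemetry, eyes, workorder, models, robot
from scipy.spatial.transform import Rotation as R
def Rq(q): return R.from_quat([q[1],q[2],q[3],q[0]])
def pts(pic,names):
    for n in names:
        for d in models.spot_point(pic,n)[:3]:
            print(n,round(d['p'],2),np.round(d['point'],1))
def pose():
    s=telemetry.observe();return np.array(s['position']),Rq(s['ee_rot']),s
def toground(pic,u,v,z):
    E=np.array(pic['extrinsics']);r=np.array([(u-pic['cx'])/pic['fx'],-(v-pic['cy'])/pic['fy'],-1])
    o=-E[:3,:3].T@E[:3,3];d=E[:3,:3].T@r
    return o+d*(z-o[2])/d[2]
def save(pic,n): cv2.imwrite('pics/'+n,cv2.cvtColor(pic['img'],cv2.COLOR_RGB2BGR))
NAMES=['ledge_foot','roller_mid','block_seat','block_back','flask_mid','flask_base','flask_cap','bottle_mid']
E
python3 - <<'E'
from h import *
ims=[]
for n in ['top','scene']:
    p=eyes.snapshot(n); print(n); pts(p,NAMES); ims.append(p['img'])
    print([k for k in p if k!='img'], np.round(p['extrinsics'],2).tolist())
im=np.vstack(ims);im=cv2.cvtColor(im,cv2.COLOR_RGB2BGR)
cv2.imwrite('pics/a.png',ims[0][:,:,::-1]);cv2.imwrite('pics/b.png',ims[1][:,:,::-1])
p,r,s=pose();print(r.as_matrix().round(3).tolist(),s)
E
```

```text
pics
top
ledge_foot 0.73 [ 436.3 -345.4   34.8]
ledge_foot 0.59 [446.1 224.1  48.3]
roller_mid 0.82 [ 447.9 -204.2   18.6]
block_seat 0.58 [461.8 -55.8  55.6]
block_back 0.96 [460.3 -32.   32.7]
flask_mid 0.82 [ 587.8 -326.7   10.4]
flask_mid 0.64 [ 580.1 -197.4    9.3]
flask_base 0.63 [ 616.1 -214.4   -1.9]
flask_base 0.61 [ 5.422e+02 -3.289e+02 -1.000e-01]
flask_cap 0.7 [ 638.  -324.    18.1]
flask_cap 0.68 [ 553.8 -176.7   11.5]
bottle_mid 0.64 [444.3 223.6  47.1]
['fx', 'fy', 'cx', 'cy', 'extrinsics', 'shot'] [[-0.01, -1.0, 0.02, -56.72], [0.98, -0.01, 0.19, -537.09], [-0.19, 0.02, 0.98, -1030.01], [0.0, 0.0, 0.0, 1.0]]
scene
ledge_foot 0.59 [ 442.1 -345.2   26.8]
ledge_foot 0.4 [ 590.9 -326.5   11.6]
roller_mid 0.6 [ 445.9 -202.9   20.9]
block_seat 0.95 [461.2 -57.   52.2]
block_seat 0.45 [ 589.8 -327.     9.7]
block_back 0.73 [457.9 -32.4  32.6]
flask_mid 0.85 [ 591.7 -326.2   12.2]
flask_mid 0.65 [ 588.1 -199.9    9.4]
flask_base 0.65 [ 539.6 -332.    -2. ]
flask_base 0.63 [ 611.3 -217.2    3.1]
flask_cap 0.79 [ 549.7 -178.6   14. ]
flask_cap 0.69 [ 640.4 -327.1   15.3]
bottle
[... 279 characters left out ...]
 array([ 1.08840372e+00,  1.23803107e-01,  1.65027424e+00,  6.68751766e-06,
        1.36753302e+00, -8.25851120e-02]), 'dq': array([ 4.63493376e-04, -1.36782184e-03,  1.03978212e-03,  3.46166979e-04,
        5.23074440e-04,  9.54121445e-05]), 'effort': array([-9.99668009e-04, -4.23605740e+01, -3.65752029e+01, -1.55645707e-04,
        4.26940533e-04, -4.07792413e-06]), 'position': array([253.01882179, 598.72349909, 253.33544433]), 'ee_rot': array([-5.61512500e-06,  1.98575657e-01,  9.80085562e-01, -7.59704913e-06]), 'contact_force': array([-0.53850169,  0.05507505,  0.43234377]), 'ft_torque': array([-0.03377414,  0.01378024,  0.0188797 ]), 'finger_force': 0.0, 'grip_width': 85.70806314193288}
```

View pics/a.png

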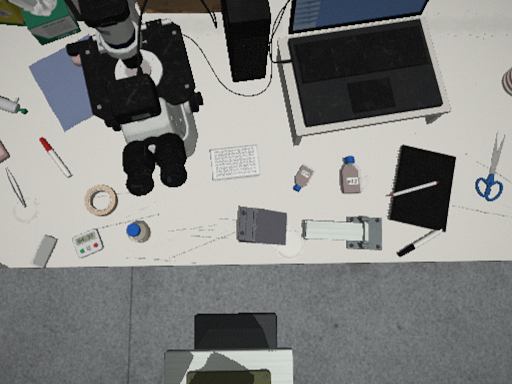

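View pics/b.png

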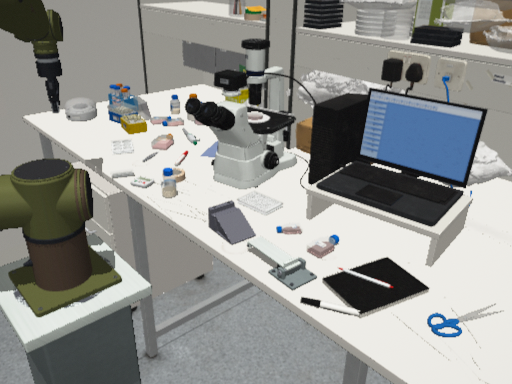

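The large reddish flask at top-view (350,175), about 98 mm long, is the one meant. The one at (304,178) is the small look-alike. The block is at (262,226), the plate at (303–370,231) and the bottle at (138,232). I'll measure angles from masks and plan the approach.

```bash
cat >> h.py <<'E'
def plan(wps,step=45,ang=8,op=1.0):
    """wps: list of (x,y,z, yaw of tool-x in deg) tool down; prints rows from present pose, grouped by 5"""
    p,r,s=pose(); P=p.copy(); 
    rows=[]
    for w in wps:
        t=np.array(w[:3],float);a=np.radians(w[3])
        if len(w)>4: Rt=R.from_matrix(w[4])
        else: Rt=R.from_matrix(np.array([[np.cos(a),np.sin(a),0],[np.sin(a),-np.cos(a),0],[0,0,-1]]))
        rv=(r.inv()*Rt).as_rotvec(degrees=True)
        n=max(int(np.ceil(np.linalg.norm(t-P)/step)),int(np.ceil(np.linalg.norm(rv)/ang)),1)
        d=(t-P)/n
        for i in range(n):
            sh=np.round(r.inv().apply(d)/10,2); rr=np.round(rv/n,2)
            rows.append([*sh,*rr,op]); P=P+r.apply(sh*10); r=r*R.from_rotvec(rr,degrees=True); d=(t-P)/max(n-i-1,1)
    for i in range(0,len(rows),5): print([float(x)+0 for q in rows[i:i+5] for x in q])
    return rows
E
python3 - <<'E'
from h import *
print(robot.tip_extent)
p=eyes.snapshot('top')
# enlarged crop to confirm flask
cv2.imwrite('pics/c.png',cv2.resize(p['img'][140:260,230:400,::-1],None,fx=4.6,fy=4.6,interpolation=cv2.INTER_CUBIC))
for n,z in [('flask_mid',20),('block_seat',50),('tilt_plate',30)]:
    for d in models.masks_of(p,n)[:2]:
        m=d['pixels'].astype(np.uint8); c=max(cv2.findContours(m,0,2)[0],key=cv2.contourArea)
        b=cv2.boxPoints(cv2.minAreaRect(c)); print(n,round(d['p'],2),m.sum(),b.round(1).tolist(),[toground(p,u,v,z)[:2].round(1).tolist() for u,v in b])
w=eyes.snapshot('wrist'); print(np.round(w['tool_from_camera'],3).tolist(),[w[k] for k in('fx','fy','cx','cy')])
plan([(310,400,300,130),(345,200,300,110),(350,50,300,90),(430,-60,300,90)])
E
```

```text
22.0
flask_mid 0.9 306 [[290.20001220703125, 186.39999389648438], [303.20001220703125, 163.10000610351562], [314.8999938964844, 169.60000610351562], [302.0, 192.89999389648438]] [[559.0, -165.8], [621.8, -202.2], [603.6, -232.7], [541.3, -196.0]]
flask_mid 0.77 653 [[338.29998779296875, 155.89999389648438], [358.79998779296875, 154.1999969482422], [362.0, 191.6999969482422], [341.3999938964844, 193.39999389648438]] [[640.7, -297.1], [644.9, -352.4], [542.7, -354.3], [538.7, -299.9]]
block_seat 0.62 1565 [[237.6999969482422, 241.0], [240.10000610351562, 205.6999969482422], [287.1000061035156, 208.8000030517578], [284.79998779296875, 244.10000610351562]] [[415.5, -27.1], [504.3, -33.8], [494.9, -152.7], [406.1, -144.1]]
tilt_plate 0.97 1142 [[302.79998779296875, 240.8000030517578], [303.20001220703125, 219.6999969482422], [367.3999938964844, 221.0], [367.0, 242.10000610351562]] [[415.3, -192.1], [469.1, -195.2], [463.7, -360.5], [409.9, -355.8]]
tilt_plate 0.74 666 [[340.0, 155.0], [361.0, 155.0], [361.0, 193.0], [340.0, 193.0]] [[640.2, -299.3], [639.7, -355.2], [537.2, -348.7], [537.
[... 211 characters left out ...]
22, -0.93, 0.0, 0.0, 5.42, 1.0, -2.89, -2.96, -0.93, 0.0, 0.0, 5.42, 1.0, -3.15, -2.67, -0.94, 0.0, 0.0, 5.42, 1.0, -3.39, -2.36, -0.93, 0.0, 0.0, 5.42, 1.0, -3.61, -2.03, -0.94, 0.0, 0.0, 5.42, 1.0]
[-3.51, -2.03, 0.0, 0.0, 0.0, 4.0, 1.0, -3.65, -1.79, 0.0, 0.0, 0.0, 4.0, 1.0, -3.76, -1.53, 0.0, 0.0, 0.0, 4.0, 1.0, -3.86, -1.26, 0.0, 0.0, 0.0, 4.0, 1.0, -3.94, -0.98, 0.0, 0.0, 0.0, 4.0, 1.0]
[-3.57, -1.17, 0.0, 0.0, 0.0, 5.0, 1.0, -3.65, -0.85, 0.0, 0.0, 0.0, 5.0, 1.0, -3.72, -0.53, 0.0, 0.0, 0.0, 5.0, 1.0, -3.74, -0.2, 0.0, 0.0, 0.0, 5.0, 1.0, -2.75, 2.0, 0.0, 0.0, 0.0, 0.0, 1.0]
[-2.75, 2.0, 0.0, 0.0, 0.0, 0.0, 1.0, -2.75, 2.0, 0.0, 0.0, 0.0, 0.0, 1.0, -2.75, 2.0, 0.0, 0.0, 0.0, 0.0, 1.0]
```

View pics/c.png

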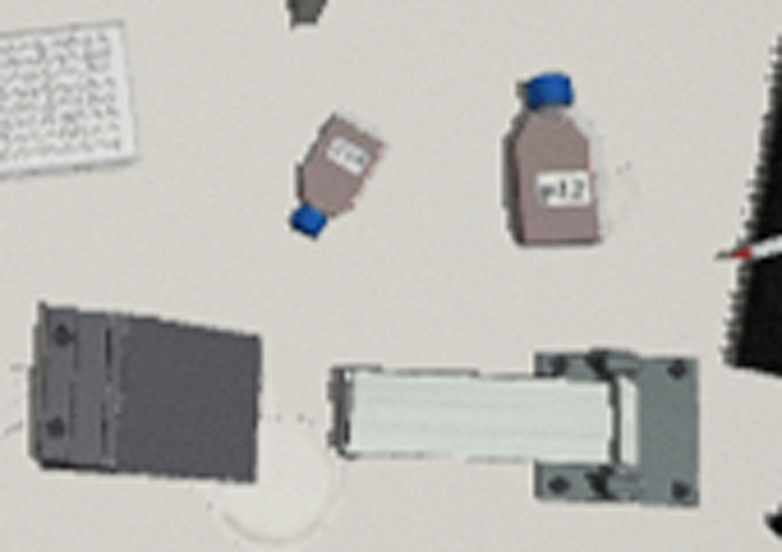

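The crop shows the larger flask (label p12) at (550,160), cap up. The smaller one is at (335,180). The plate is seen with its ledge at (625,420), and the block on the left is slightly skewed. Moving over the scene.

Request:
move_arm:
  series: [-2.6,-3.22,-0.93,0,0,5.42,1,-2.89,-2.96,-0.93,0,0,5.42,1,-3.15,-2.67,-0.94,0,0,5.42,1,-3.39,-2.36,-0.93,0,0,5.42,1,-3.61,-2.03,-0.94,0,0,5.42,1]

```text
clock: 1.65
position: [310.1, 398.4, 300.5]
ee_rot: [0.0, 0.424, 0.906, 0.0]
contact_force: [0.3, -0.1, -0.2]
grip_width: 85.3
finger_force: 0.0
```

Request:
move_arm:
  series: [-3.51,-2.03,0,0,0,4,1,-3.65,-1.79,0,0,0,4,1,-3.76,-1.53,0,0,0,4,1,-3.86,-1.26,0,0,0,4,1,-3.94,-0.98,0,0,0,4,1]

```text
clock: 2.15
position: [344.9, 198.5, 300.3]
ee_rot: [0.0, 0.575, 0.818, 0.0]
contact_force: [1.0, 0.6, 0.1]
grip_width: 85.2
finger_force: 0.0
```

Request:
move_arm:
  series: [-3.57,-1.17,0,0,0,5,1,-3.65,-0.85,0,0,0,5,1,-3.72,-0.53,0,0,0,5,1,-3.74,-0.2,0,0,0,5,1,-2.75,2,0,0,0,0,1]

```text
clock: 2.65
position: [369.3, 20.7, 300.7]
ee_rot: [0.001, 0.708, 0.706, 0.001]
contact_force: [0.9, 1.4, 0.7]
grip_width: 85.5
finger_force: 0.0
```

Request:
move_arm:
  series: [-2.75,2,0,0,0,0,0.5,-2.75,2,0,0,0,0,0.5,-2.75,2,0,0,0,0,0.5,0,0,0,0,0,0,0.5]

```text
clock: 3.05
position: [431.1, -62.5, 299.8]
ee_rot: [-0.0, 0.708, 0.706, -0.0]
contact_force: [0.1, -0.4, 1.1]
grip_width: 42.5
finger_force: 0.0
```

```bash
cat >> h.py <<'E'
def wray(w,p,r,u,v,z):
    T=np.array(w['tool_from_camera']); x=(u-w['cx']);y=(v-w['cy']);q=np.hypot(x,y);th=q/w['fx']
    d=np.array([np.sin(th)*x/q,-np.sin(th)*y/q,-np.cos(th)])
    d=r.apply(T[:3,:3]@d); o=p+r.apply(T[:3,3]); return o+d*(z-o[2])/d[2]
E
python3 - <<'E'
from h import *
p,r,s=pose(); w=eyes.snapshot('wrist'); print(s['clock'],p,r.as_matrix().round(3).tolist(),s['grip_width'])
save(w,'d.png'); pts(w,NAMES)
E
```

```text
3.05 [431.08697097 -62.47887402 299.79964265] [[0.004, 1.0, -0.001], [1.0, -0.004, -0.001], [-0.001, -0.001, -1.0]] 42.457472503190615
ledge_foot 0.75 [ 435.4 -344.4   33.3]
roller_mid 0.77 [ 445.3 -205.4   17. ]
block_seat 0.73 [458.2 -62.   46.9]
flask_mid 0.62 [ 585.  -202.4    8.3]
flask_base 0.78 [ 618.4 -220.2    3.1]
flask_cap 0.7 [ 550.6 -179.5   10.8]
```

View pics/d.png

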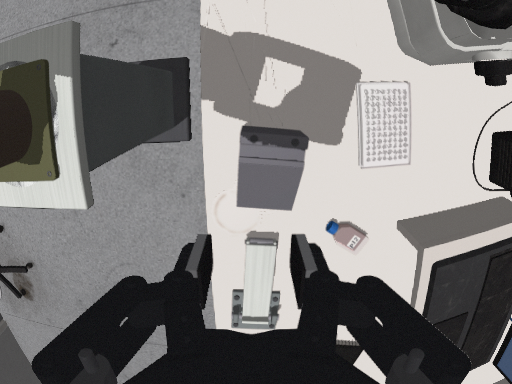

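The wrist view shows the block's end wall at (242–308,128), its nose at (237–293,209), and the plate running from (262,236) to (255,315).

```bash
python3 - <<'E'
from h import *
p,r,s=pose(); w=eyes.snapshot('wrist')
g=cv2.cvtColor(w['img'],cv2.COLOR_RGB2GRAY)
big=cv2.resize(w['img'][115:335,200:340,::-1],None,fx=2.7,fy=2.7,interpolation=cv2.INTER_CUBIC)
cv2.imwrite('pics/e.png',cv2.rotate(big,cv2.ROTATE_90_COUNTERCLOCKWISE))
for n in ['block_seat','tilt_plate']:
    d=models.masks_of(w,n)[0]; m=d['pixels']; print(n,d['p'],m.sum())
    out=[]
    for v in range(np.where(m.any(1))[0][0],np.where(m.any(1))[0][-1]+1,6):
        us=np.where(m[v])[0]; out.append((v,int(us[0]),int(us[-1])))
    print(out)
    if n=='tilt_plate':
        mid=np.array([(wray(w,p,r,a-.0,v,32)+wray(w,p,r,b+1,v,32))/2 for v,a,b in out if 22<b-a+1<45])
        wd=[np.linalg.norm(wray(w,p,r,a,v,32)-wray(w,p,r,b+1,v,32)).round(1) for v,a,b in out]; print(wd)
        print(mid.round(1).tolist(),np.polyfit(mid[:,1],mid[:,0],1))
for nm,u,v,z in [('bkL',241,126,66),('bkR',308,131,66),('noseL',236.5,208.5,5),('noseR',293.5,210.5,5)]:
    print(nm,wray(w,p,r,u,v,z).round(1))
E
```

```text
block_seat 0.97 5132
[(128, 244, 248), (134, 242, 302), (140, 242, 308), (146, 241, 308), (152, 240, 307), (158, 240, 305), (164, 239, 304), (170, 239, 304), (176, 238, 302), (182, 238, 300), (188, 238, 299), (194, 238, 297), (200, 237, 295), (206, 237, 293), (212, 281, 291)]
tilt_plate 0.64 2472
[(240, 246, 273), (246, 245, 277), (252, 245, 276), (258, 246, 275), (264, 246, 274), (270, 246, 274), (276, 245, 273), (282, 245, 272), (288, 244, 272), (294, 244, 270), (300, 243, 269), (306, 243, 269), (312, 243, 268), (318, 240, 270), (324, 244, 267)]
[np.float64(41.5), np.float64(49.4), np.float64(48.4), np.float64(45.9), np.float64(44.8), np.float64(45.4), np.float64(45.9), np.float64(44.9), np.float64(47.1), np.float64(44.4), np.float64(45.1), np.float64(45.7), np.float64(44.7), np.float64(54.2), np.float64(42.6)]
[[444.3, -188.1, 32.0], [446.7, -198.4, 32.0], [446.1, -208.9, 32.0], [446.3, -219.7, 32.0], [445.7, -230.7, 32.0], [445.9, -242.0, 32.0], [444.5, -253.6, 32.0], [443.9, -265.6, 32.0], [443.2, -278.0, 32.0], [441.8, -290.7, 32.0], [440.3, -303.8, 32.0], [440.4, -317.4, 32.0], [439.7, -331.5, 32.0], [439.0, -346.2, 32.0], [440.0, -361.3, 32.0]] [4.61513242e-02 4.55599727e+02]
bkL [418.8 -17.8  66. ]
bkR [499.7 -22.9  66. ]
noseL [ 409.  -148.6    5. ]
noseR [ 495.8 -152.1    5. ]
```

View pics/e.png

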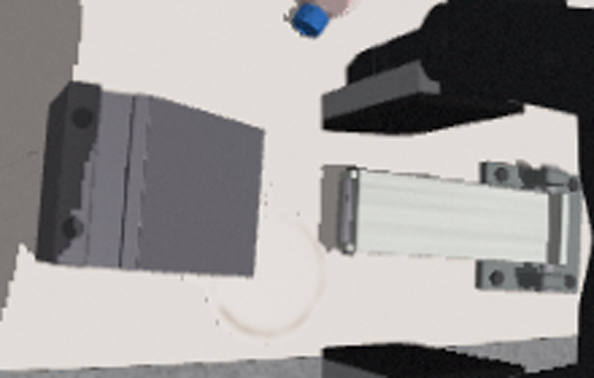

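```bash
python3 - <<'E'
from h import *
p,r,s=pose(); w=eyes.snapshot('wrist')
big=cv2.resize(w['img'][115:225,225:320,::-1],None,fx=6,fy=6,interpolation=cv2.INTER_CUBIC)[:600]
cv2.imwrite('pics/f.png',big)
def P(ex,ey,z): return wray(w,p,r,340-ey/2.7,115+ex/2.7,z)
for nm,a,b,z in [('nose',(264,130),(253,276),4),('crest',(135,97),(122,268),55)]:
    A=P(*a,z);B=P(*b,z); print(nm,A.round(1),B.round(1),'w',np.linalg.norm(A-B).round(1),'mid',((A+B)/2).round(1),'ang',np.degrees(np.arctan2(A[1]-B[1],A[0]-B[0])).round(1))
E
```

```text
nose [ 493.5 -156.5    4. ] [ 410.9 -149.6    4. ] w 82.9 mid [ 452.2 -153.1    4. ] ang -4.8
crest [498.7 -68.5  55. ] [417.9 -62.6  55. ] w 81.1 mid [458.3 -65.6  55. ] ang -4.2
```

View pics/f.png

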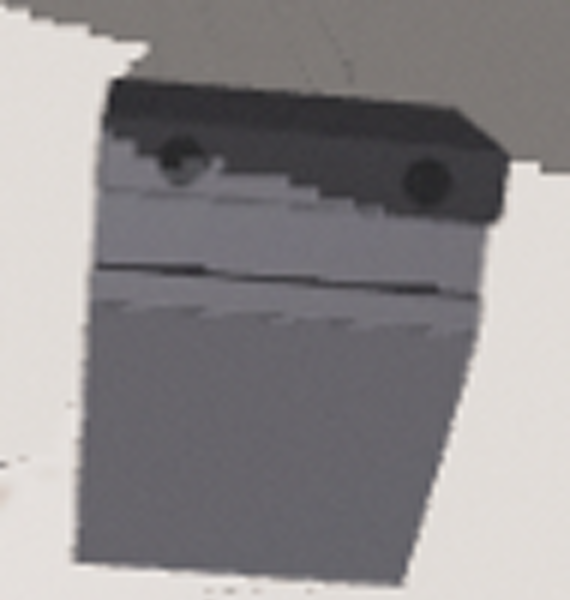

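The enlarged view shows a block yaw of about 4.4° against the plate's ~3°, with 3–5 mm lateral offset. Before descending I'll check the camera side's clearance to the microscope.

```bash
python3 - <<'E'
from h import *
p,r,s=pose(); w=eyes.snapshot('wrist')
print((p+r.apply(np.array(w['tool_from_camera'])[:3,3])).round())
for u,v in [(388,2),(395,30),(402,58),(440,62),(480,75),(478,62)]:
    print(u,v,[wray(w,p,r,u,v,z)[:2].round().tolist() for z in (0,100,200,280)])
plan([(464,-2,300,85.6),(464,-2,110,85.6),(463,-12,40,85.6)],op=0.5)
E
```

```text
[431.  22. 421.]
388 2 [[635.0, 175.0], [587.0, 139.0], [538.0, 102.0], [499.0, 73.0]]
395 30 [[646.0, 131.0], [595.0, 105.0], [544.0, 79.0], [503.0, 58.0]]
402 58 [[658.0, 88.0], [604.0, 72.0], [550.0, 57.0], [507.0, 44.0]]
440 62 [[731.0, 93.0], [660.0, 76.0], [588.0, 59.0], [531.0, 46.0]]
480 75 [[825.0, 87.0], [731.0, 72.0], [637.0, 56.0], [562.0, 44.0]]
478 62 [[819.0, 109.0], [726.0, 88.0], [634.0, 68.0], [560.0, 51.0]]
[2.89, 1.71, 0.01, 0.01, 0.0, 2.21, 0.5, 2.96, 1.59, 0.0, 0.01, 0.0, 2.21, 0.5, 0.0, 0.0, 3.8, 0.0, 0.0, 0.0, 0.5, 0.0, 0.0, 3.8, 0.0, 0.0, 0.0, 0.5, 0.0, 0.0, 3.8, 0.0, 0.0, 0.0, 0.5]
[0.0, 0.0, 3.8, 0.0, 0.0, 0.0, 0.5, 0.0, 0.0, 3.8, 0.0, 0.0, 0.0, 0.5, -0.5, -0.01, 3.5, 0.0, 0.0, 0.0, 0.5, -0.51, -0.01, 3.5, 0.0, 0.0, 0.0, 0.5]
```

Request:
move_arm:
  series: [2.89,1.71,0,0,0,2.2,0.5,2.96,1.59,0,0,0,2.2,0.5,0,0,3.8,0,0,0,0.5,0,0,3.8,0,0,0,0.5,0,0,3.8,0,0,0,0.5]

```text
clock: 4.25
position: [464.3, -1.8, 185.1]
ee_rot: [0.0, 0.733, 0.68, 0.0]
contact_force: [0.5, -0.3, -0.0]
grip_width: 42.7
finger_force: 0.0
```

Request:
move_arm:
  series: [0,0,3.8,0,0,0,0.5,0,0,3.8,0,0,0,0.5,-0.4,0,3.5,0,0,0,0.5,-0.4,0,3.5,0,0,0,0.5,0,0,0,0,0,0,0.5]

```text
clock: 4.75
position: [459.0, -9.8, 35.1]
ee_rot: [-0.004, 0.734, 0.679, -0.004]
contact_force: [-1.6, 0.4, -1.0]
grip_width: 42.6
finger_force: 0.0
```

```bash
python3 - <<'E'
from h import *
p,r,s=pose(); w=eyes.snapshot('wrist'); print(s['clock'],p,s['contact_force'],s['grip_width'])
x=r.as_matrix()[:,0];print(np.degrees(np.arctan2(x[1],x[0])))
save(w,'g.png')
E
```

```text
4.75 [459.024774    -9.7551169   35.09196469] [-1.63430154  0.39943803 -1.02717443] 42.551923602858324
85.56463379166505
```

View pics/g.png

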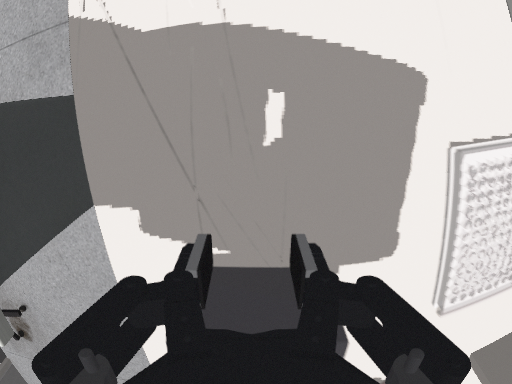

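The back wall of the block shows dark between the fingers at (205–298, 268–330), square to the gripper. Starting a gentle push.

```bash
python3 - <<'E'
from h import *
plan([(458.5,-22,40,85.6),(456,-54,40,86.2)],step=5,op=0.5)
E
```

```text
[-0.41, -0.06, -0.07, -0.12, -0.01, -0.01, 0.5, -0.41, -0.06, -0.07, -0.12, -0.01, -0.01, 0.5, -0.41, -0.07, -0.07, -0.12, -0.01, -0.01, 0.5, -0.46, 0.0, 0.0, 0.0, 0.0, -0.09, 0.5, -0.46, 0.0, 0.0, 0.0, 0.0, -0.09, 0.5]
[-0.46, 0.0, 0.0, 0.0, 0.0, -0.09, 0.5, -0.46, 0.0, 0.0, 0.0, 0.0, -0.09, 0.5, -0.46, -0.01, 0.0, 0.0, 0.0, -0.09, 0.5, -0.45, 0.0, 0.0, 0.0, 0.0, -0.09, 0.5, -0.46, -0.01, 0.0, 0.0, 0.0, -0.09, 0.5]
```

Request:
move_arm:
  series: [-0.4,0,0,0,0,0,0.5,-0.4,0,0,0,0,0,0.5,-0.45,0,0,0,0,0,0.5,-0.45,0,0,0,0,-0.1,0.5,-0.45,0,0,0,0,-0.1,0.5]

```text
clock: 5.3
position: [462.6, -31.7, 41.2]
ee_rot: [0.001, 0.733, 0.681, 0.001]
contact_force: [1.8, 5.0, 3.2]
grip_width: 42.9
finger_force: 0.0
```

Request:
move_arm:
  series: [-0.45,0,0,0,0,-0.1,0.5,-0.45,0,0,0,0,-0.1,0.5,-0.45,0,0,0,0,-0.1,0.5,-0.45,0,0,0,0,-0.1,0.5,0,0,0,0,0,0,0.5]

```text
clock: 5.8
position: [460.3, -50.4, 39.8]
ee_rot: [0.0, 0.73, 0.683, -0.001]
contact_force: [0.9, 0.1, -0.4]
grip_width: 42.8
finger_force: 0.0
```

```bash
python3 - <<'E'
from h import *
for n in ['top','scene','wrist']:
    p,r,s=pose(); w=eyes.snapshot(n); print(n); pts(w,['roller_mid','block_seat','block_back','ledge_foot'])
print(s['clock'],p,s['contact_force'])
t=eyes.snapshot('top')
cv2.imwrite('pics/i.png',cv2.resize(t['img'][185:265,220:400,::-1],None,fx=4.4,fy=4.4,interpolation=cv2.INTER_CUBIC))
E
```

```text
top
roller_mid 0.69 [ 448.1 -202.2   19.1]
block_seat 0.9 [454.1 -88.1  54.6]
block_back 0.98 [452.1 -62.4  32.2]
ledge_foot 0.96 [ 435.1 -346.9   32.9]
scene
roller_mid 0.84 [ 447.1 -200.9   21.2]
block_seat 0.62 [455.1 -89.7  49.4]
block_back 0.65 [456.3 -65.6  28.2]
ledge_foot 0.8 [ 438.  -347.1   30. ]
wrist
block_seat 0.75 [451.9 -89.4  49. ]
block_back 0.79 [461.2 -58.   32.3]
6.3 [460.49154407 -49.49110246  39.96957765] [-0.15286401 -0.29556853  0.41842869]
```

View pics/i.png

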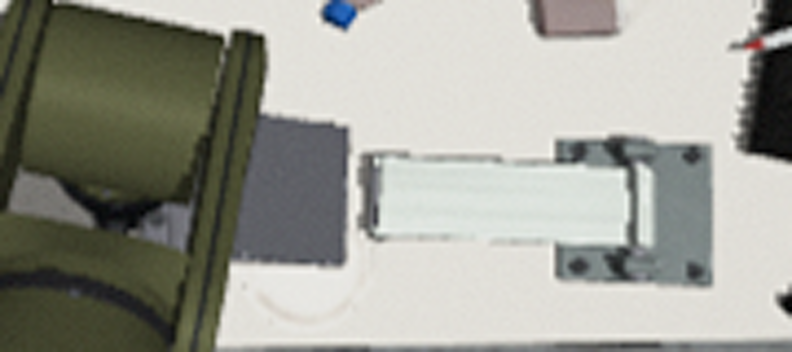

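The crop shows the nose edge from (350,126) to (344,265), about 15 px short of the plate's free end at (365–375,155–240), nearly centred.

```bash
python3 - <<'E'
from h import *
t=eyes.snapshot('top')
def G(ex,ey,z): return toground(t,220+ex/4.4,185+ey/4.4,z)[:2]
a,b=G(350,126,4),G(344,265,4); print('nose',a,b,(a+b)/2,np.degrees(np.arctan2(a[1]-b[1],a[0]-b[0])))
P=[(G(x,y1,32)+G(x,y2,32))/2 for x,y1,y2 in [(385,156,237),(450,159,240),(520,161,243),(600,164,246)]]
P=np.array(P);print(P,np.polyfit(P[:,1],P[:,0],1))
b=[G(x,y,8) for x,y in [(557,141),(712,145),(709,285),(556,279)]];print(np.round(b,1).tolist())
E
```

```text
nose [ 488.69955671 -189.8288226 ] [ 405.99257876 -183.28321606] [ 447.34606773 -186.55601933] -4.525078278821492
[[ 443.37075624 -204.92480088]
 [ 441.13806885 -242.63387751]
 [ 439.15850732 -283.29427059]
 [ 436.80840121 -329.80080292]] [5.20934796e-02 4.53932220e+02]
[[477.6, -312.8], [474.0, -405.6], [391.1, -397.8], [395.8, -307.5]]
```

```bash
python3 - <<'E'
from h import *
plan([(452.5,-100,40,87),(449,-155,40,87)],step=6,op=0.5)
E
```

```text
[-0.57, -0.05, 0.0, 0.0, 0.0, -0.09, 0.5, -0.57, -0.05, 0.0, 0.0, 0.0, -0.09, 0.5, -0.56, -0.05, 0.0, 0.0, 0.0, -0.09, 0.5, -0.57, -0.06, 0.0, 0.0, 0.0, -0.09, 0.5, -0.56, -0.06, 0.0, 0.0, 0.0, -0.09, 0.5]
[-0.57, -0.06, 0.0, 0.0, 0.0, -0.09, 0.5, -0.56, -0.06, 0.0, 0.0, 0.0, -0.09, 0.5, -0.57, -0.05, 0.0, 0.0, 0.0, -0.09, 0.5, -0.56, -0.06, 0.0, 0.0, 0.0, -0.09, 0.5, -0.55, -0.01, 0.0, 0.0, 0.0, 0.0, 0.5]
[-0.55, -0.01, 0.0, 0.0, 0.0, 0.0, 0.5, -0.55, -0.01, 0.0, 0.0, 0.0, 0.0, 0.5, -0.55, 0.0, 0.0, 0.0, 0.0, 0.0, 0.5, -0.55, -0.01, 0.0, 0.0, 0.0, 0.0, 0.5, -0.55, 0.0, 0.0, 0.0, 0.0, 0.0, 0.5]
[-0.55, -0.01, 0.0, 0.0, 0.0, 0.0, 0.5, -0.55, 0.0, 0.0, 0.0, 0.0, 0.0, 0.5, -0.56, -0.01, 0.0, 0.0, 0.0, 0.0, 0.5, -0.55, 0.0, 0.0, 0.0, 0.0, 0.0, 0.5]
```

Request:
move_arm:
  series: [-0.57,-0.05,0,0,0,-0.1,0.5,-0.57,-0.05,0,0,0,-0.1,0.5,-0.57,-0.05,0,0,0,-0.1,0.5,-0.57,-0.06,0,0,0,-0.1,0.5,-0.57,-0.06,0,0,0,-0.1,0.5]

```text
clock: 7.15
position: [456.0, -78.1, 40.0]
ee_rot: [-0.0, 0.727, 0.686, 0.0]
contact_force: [2.0, 5.8, 1.1]
grip_width: 42.7
finger_force: 0.0
```

Request:
move_arm:
  series: [-0.57,-0.06,0,0,0,-0.1,0.5,-0.57,-0.06,0,0,0,-0.1,0.5,-0.57,-0.06,0,0,0,-0.1,0.5,-0.57,-0.06,0,0,0,-0.1,0.5,0,0,0,0,0,0,0.5]

```text
clock: 7.65
position: [452.3, -101.3, 40.1]
ee_rot: [0.0, 0.725, 0.689, -0.0]
contact_force: [0.2, 0.7, 0.0]
grip_width: 42.8
finger_force: 0.0
```

```bash
python3 - <<'E'
from h import *
for n in ['scene','top']:
    p,r,s=pose(); w=eyes.snapshot(n); print(n); pts(w,['roller_mid','block_seat','block_back','ledge_foot'])
x=r.as_matrix()[:,0];print(s['clock'],p,s['contact_force'],np.degrees(np.arctan2(x[1],x[0])))
t=w
cv2.imwrite('pics/j.png',cv2.resize(t['img'][185:265,220:400,::-1],None,fx=4.4,fy=4.4,interpolation=cv2.INTER_CUBIC))
E
```

```text
scene
roller_mid 0.71 [ 441.2 -203.4   37.4]
block_seat 0.67 [ 445.7 -139.4   51.8]
block_back 0.75 [ 447.1 -113.9   30.5]
ledge_foot 0.83 [ 439.  -347.1   26.8]
top
roller_mid 0.56 [ 446.3 -201.5   30.2]
block_seat 0.66 [ 449.1 -140.3   57.1]
block_back 0.62 [ 448.4 -113.    32. ]
ledge_foot 0.93 [ 435.3 -348.1   34.8]
7.9 [ 452.3334739  -100.6442832    40.03103413] [-0.40926115 -0.62475682  0.12378522] 87.0980079971534
```

View pics/j.png

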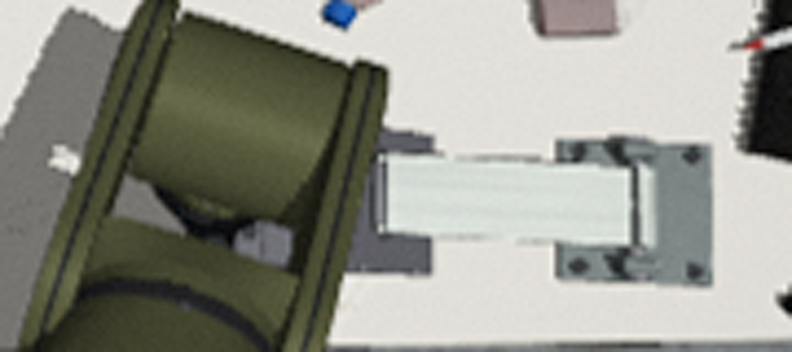

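Nose edge is now at (432,135)–(432,273), with the plate centred over it and riding up.

```bash
python3 - <<'E'
from h import *
t=eyes.snapshot('top')
def G(ex,ey,z): return toground(t,220+ex/4.4,185+ey/4.4,z)[:2]
a,b=G(432,135,4),G(432,273,4); print('nose',a,b,(a+b)/2,np.degrees(np.arctan2(a[1]-b[1],a[0]-b[0])))
for z in (36,40): print((G(432,157.5,z)+G(432,239,z))/2)
plan([(449,-155,40,87)],step=6,op=0.5)
E
```

```text
nose [ 482.66048605 -238.82139227] [ 400.58535507 -235.16510738] [ 441.62292056 -236.99324982] -2.5507273146361977
[ 441.59292529 -231.49440079]
[ 441.18483461 -230.78903206]
[-0.55, -0.01, 0.0, 0.0, 0.0, 0.01, 0.5, -0.55, -0.01, 0.0, 0.0, 0.0, 0.01, 0.5, -0.55, -0.01, 0.0, 0.0, 0.0, 0.01, 0.5, -0.55, 0.0, 0.0, 0.0, 0.0, 0.01, 0.5, -0.55, -0.01, 0.0, 0.0, 0.0, 0.01, 0.5]
[-0.54, 0.0, 0.0, 0.0, 0.0, 0.01, 0.5, -0.55, -0.01, 0.0, 0.0, 0.0, 0.01, 0.5, -0.54, 0.0, 0.0, 0.0, 0.0, 0.01, 0.5, -0.55, -0.01, 0.0, 0.0, 0.0, 0.01, 0.5, -0.54, 0.0, 0.01, 0.0, 0.0, 0.01, 0.5]
```

Aligned within about 1 mm and 0.5°. Pushing on straight.

Request:
move_arm:
  series: [-0.55,0,0,0,0,0,0.5,-0.55,0,0,0,0,0,0.5,-0.55,0,0,0,0,0,0.5,-0.55,0,0,0,0,0,0.5,-0.55,0,0,0,0,0,0.5]

```text
clock: 8.7
position: [450.9, -126.9, 40.0]
ee_rot: [-0.001, 0.725, 0.689, 0.001]
contact_force: [0.5, 7.2, 3.0]
grip_width: 42.5
finger_force: 0.0
```

Request:
move_arm:
  series: [-0.5,0,0,0,0,0,0.5,-0.5,0,0,0,0,0,0.5,-0.5,0,0,0,0,0,0.5,-0.5,0,0,0,0,0,0.5,-0.4,0,0,0,0,0,0.5]

```text
clock: 9.2
position: [449.5, -150.9, 39.9]
ee_rot: [-0.001, 0.725, 0.689, 0.001]
contact_force: [-0.5, 6.4, 2.7]
grip_width: 43.0
finger_force: 0.0
```

Request:
move_arm:
  series: [-0.25,0,0,0,0,0,0.5,-0.25,0,0,0,0,0,0.5,-0.25,0,0,0,0,0,0.5]

```text
clock: 9.5
position: [449.1, -158.3, 39.9]
ee_rot: [-0.001, 0.725, 0.689, 0.001]
contact_force: [-0.6, 6.0, 3.5]
grip_width: 43.0
finger_force: 0.0
```

```bash
python3 - <<'E'
from h import *
for n in ['scene','top']:
    p,r,s=pose(); w=eyes.snapshot(n); print(n); pts(w,['roller_mid','block_seat','block_back','ledge_foot'])
x=r.as_matrix()[:,0];print(s['clock'],p,s['contact_force'],np.degrees(np.arctan2(x[1],x[0])))
E
```

```text
scene
roller_mid 0.68 [ 444.2 -209.5   65.8]
block_seat 0.9 [ 445.9 -195.6   51.3]
block_back 0.94 [ 443.7 -171.5   28.6]
block_back 0.68 [ 445.1 -206.2   64.5]
ledge_foot 0.86 [ 435.  -350.2   30.9]
top
block_seat 0.78 [ 447.6 -197.2   54.4]
block_back 0.5 [ 444.1 -171.3   33.5]
ledge_foot 0.81 [ 431.9 -350.9   34.1]
9.75 [ 449.10200397 -158.67977542   39.88305765] [-0.89068739  5.23165259  3.32469578] 87.07130215074838
```

Request:
move_arm:
  series: [-0.2,0,0,0,0,0,0.5,-0.2,0,0,0,0,0,0.5]

```text
clock: 10.2
position: [448.9, -162.6, 39.9]
ee_rot: [-0.001, 0.725, 0.689, 0.0]
contact_force: [0.6, 4.6, 1.1]
grip_width: 42.6
finger_force: 0.0
```

Request:
move_arm:
  series: [-0.2,0,0,0,0,0,0.5]

```text
clock: 10.3
position: [448.8, -164.9, 39.9]
ee_rot: [-0.001, 0.725, 0.689, 0.0]
contact_force: [-0.9, 2.7, 1.4]
grip_width: 42.7
finger_force: 0.0
```

Request:
move_arm:
  series: [-0.2,0,0,0,0,0,0.5]

```text
clock: 10.4
position: [448.7, -166.9, 39.9]
ee_rot: [-0.001, 0.725, 0.689, 0.0]
contact_force: [-1.4, 5.7, 2.7]
grip_width: 42.7
finger_force: 0.0
```

Request:
move_arm:
  series: [-0.2,0,0,0,0,0,0.5]

```text
clock: 10.5
position: [448.6, -168.8, 39.8]
ee_rot: [-0.001, 0.725, 0.689, 0.0]
contact_force: [-1.5, 4.7, 2.1]
grip_width: 42.7
finger_force: 0.0
```

Request:
move_arm:
  series: [-0.15,0,0,0,0,0,0.5]

```text
clock: 10.6
position: [448.5, -170.2, 39.8]
ee_rot: [-0.001, 0.725, 0.689, 0.0]
contact_force: [0.1, 11.2, 3.5]
grip_width: 42.6
finger_force: 0.0
```

Request:
move_arm:
  series: [-0.15,0,0,0,0,0,0.5]

```text
clock: 10.7
position: [448.6, -170.3, 39.9]
ee_rot: [-0.002, 0.725, 0.688, 0.002]
contact_force: [1.4, 18.0, 6.0]
grip_width: 42.8
finger_force: 0.0
```

Request:
move_arm:
  series: [-0.1,0,0,0,0,0,0.5]

```text
clock: 10.8
position: [448.5, -170.7, 39.9]
ee_rot: [-0.003, 0.725, 0.688, 0.002]
contact_force: [1.0, 17.8, 6.7]
grip_width: 42.6
finger_force: 0.0
```

```bash
python3 - <<'E'
from h import *
for n in ['top','scene']:
    p,r,s=pose(); w=eyes.snapshot(n); print(n); pts(w,['roller_mid','block_seat','block_back','ledge_foot'])
print(s['clock'],p,s['contact_force'])
cv2.imwrite('pics/k.png',cv2.resize(w['img'][170:300,190:340,::-1],None,fx=4.5,fy=4.5,interpolation=cv2.INTER_CUBIC))
E
```

```text
top
block_seat 0.46 [ 443.8 -205.7   56.9]
block_back 0.47 [ 444.1 -183.8   29.9]
ledge_foot 0.96 [ 430.2 -352.1   33.7]
scene
roller_mid 0.87 [ 445.3 -206.3   65.3]
block_seat 0.59 [ 444.3 -208.9   52.9]
block_back 0.92 [ 442.7 -181.9   30.1]
ledge_foot 0.74 [ 438.8 -352.7   31.6]
ledge_foot 0.36 [ 537.2 -329.4    1. ]
ledge_foot 0.31 [ 442.7 -206.9   50.3]
11.05 [ 448.50410669 -170.87215096   39.86535861] [-0.28904549 14.80970233  6.87104609]
```

View pics/k.png

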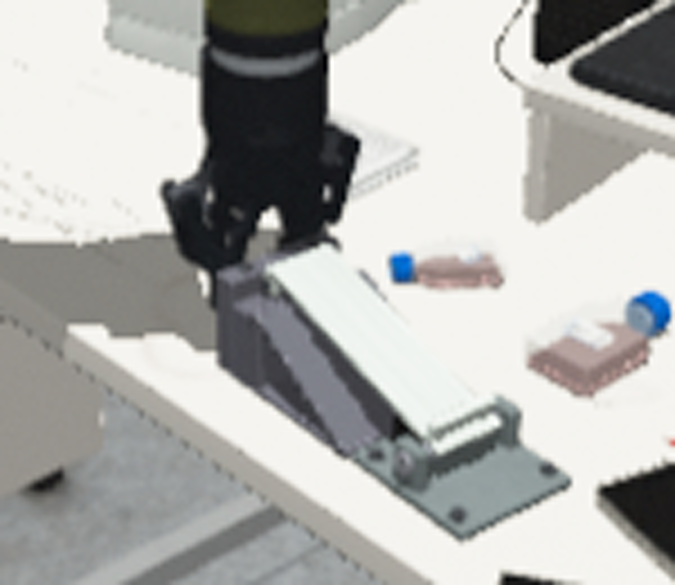

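Roller is home against the end wall: the force rose from 5 to 18 N at the stop and the seat is at y ≈ −206. The picture shows the plate sloping with the roller end in the groove. Backing off and looking at the plate from above.

Request:
move_arm:
  series: [0.5,0,0,0,0,0,0.5,1.5,0,0,0,0,0,0.5,1.5,0,-1,0,0,0,0.5,0,0,-4,0,0,0,0.5,0,0,-4.5,0,0,0,0.5]

```text
clock: 11.8
position: [449.1, -136.7, 134.8]
ee_rot: [-0.002, 0.724, 0.689, -0.001]
contact_force: [1.3, 0.7, -0.0]
grip_width: 42.6
finger_force: 0.0
```

Request:
move_arm:
  series: [0,0,-4.5,0,0,0,0.9,0,0,-4.5,0,0,0,0.9,-4.5,0,-2.5,0,0,0,0.9,-4.5,0,0,0,0,0,0.9,-4.5,0,0,0,0,0,0.9]

```text
clock: 12.3
position: [444.4, -272.8, 252.3]
ee_rot: [0.003, 0.724, 0.69, 0.0]
contact_force: [1.2, 0.0, -0.1]
grip_width: 77.0
finger_force: 0.0
```

Request:
move_arm:
  series: [0,0,0,0,0,0,0.9,0,0,0,0,0,0,0.9]

```text
clock: 12.5
position: [443.6, -271.9, 249.7]
ee_rot: [-0.0, 0.725, 0.688, 0.0]
contact_force: [-0.5, 0.1, -0.5]
grip_width: 76.8
finger_force: 0.0
```

```bash
python3 - <<'E'
from h import *
p,r,s=pose(); w=eyes.snapshot('wrist'); print(s['clock'],p.round(1),s['grip_width'],robot.tip_extent,s['joints'].round(2))
pts(w,['ledge_foot','roller_mid','block_seat','flask_mid','flask_base','flask_cap'])
m=models.masks_of(w,'tilt_plate')[0]['pixels'];vs=np.where(m.any(1))[0];out=[]
for v in range(vs[0],vs[-1]+1,5):
    us=np.where(m[v])[0]
    # plane of plate top: z=33.3+(y+349)*0.268
    def hit(u):
        z=50
        for _ in range(12):
            q=wray(w,p,r,u,v,z); z=33.3+(q[1]+349)*0.268
        return q
    a,b=hit(us[0]),hit(us[-1]+1); out.append(((a+b)/2).tolist()+[np.linalg.norm(a-b)])
o=np.array(out);print(o.round(1).tolist()); k=abs(o[:,3]-46)<4
if k.sum()>3: print(np.polyfit(o[k,1],o[k,0],1))
for n in ['top','scene']:
    t=eyes.snapshot(n); pts(t,['ledge_foot','roller_mid','block_seat','flask_mid','flask_base','flask_cap'])
    if n=='top': print([toground(t,u,v,z).round().tolist() for u,v in [(297,142),(345,133)] for z in (0,50,90)])
E
```

```text
12.5 [ 443.6 -271.9  249.7] 76.77630513601821 22.0 [-0.65 -0.16  1.94  0.    1.37 -0.6 ]
ledge_foot 0.74 [ 437.6 -350.5   34.8]
roller_mid 0.71 [ 442.3 -206.    47.8]
roller_mid 0.69 [ 442.5 -209.6   54.8]
block_seat 0.79 [ 442.1 -208.9   47.1]
flask_mid 0.64 [ 588.4 -330.1   12.2]
flask_mid 0.62 [ 584.6 -202.2    9.4]
flask_base 0.93 [ 540.1 -331.9    1.1]
flask_base 0.82 [ 616.7 -221.7    1.6]
flask_cap 0.93 [ 640.5 -327.3   11.8]
flask_cap 0.6 [ 547.3 -178.2   10. ]
[[446.2, -200.5, 73.1, 39.5], [447.0, -205.5, 71.7, 47.8], [446.2, -210.7, 70.4, 47.1], [445.9, -215.8, 69.0, 47.4], [445.6, -221.1, 67.6, 45.8], [445.8, -226.5, 66.1, 45.1], [445.5, -231.9, 64.7, 45.4], [445.3, -237.3, 63.2, 45.8], [444.4, -242.9, 61.7, 43.1], [444.1, -248.5, 60.2, 41.3], [444.3, -254.3, 58.7, 42.7], [444.0, -260.1, 57.1, 45.3], [444.3, -266.1, 55.5, 44.7], [443.4, -272.1, 53.9, 46.2], [443.6, -278.3, 52.3, 45.5], [443.3, -284.5, 50.6, 46.0], [441.8, -290.9, 48.9, 44.2], [440.9, -297.4, 47.1, 45.9], [441.1, -304.1, 45.3, 47.6], [440.7, -311.0, 43.5, 48.1], [439.7, -318.0, 41.6, 45.1], [438.7, -325.1, 
[... 416 characters left out ...]
1]
flask_base 0.75 [ 617.9 -214.8   -2.6]
flask_base 0.74 [ 5.420e+02 -3.307e+02 -4.000e-01]
flask_cap 0.89 [ 640.4 -324.2   15. ]
flask_cap 0.73 [ 556.3 -178.1    8.6]
[[687.0, -191.0, 0.0], [671.0, -184.0, 50.0], [658.0, -178.0, 90.0], [711.0, -324.0, 0.0], [694.0, -311.0, 50.0], [681.0, -301.0, 90.0]]
ledge_foot 0.7 [ 442.9 -348.4   31.2]
roller_mid 0.94 [ 443.8 -208.4   61.2]
block_seat 0.98 [ 446.4 -209.6   51.5]
flask_mid 0.78 [ 587.2 -198.9   10.3]
flask_mid 0.55 [ 591.5 -327.9   10.1]
flask_mid 0.27 [ 441.  -186.3   32.4]
flask_base 0.95 [ 5.415e+02 -3.299e+02 -1.000e-01]
flask_base 0.8 [ 608.5 -218.8    3.1]
flask_cap 0.76 [ 639.5 -328.2   12.8]
flask_cap 0.51 [ 553.  -179.3   12.8]
```

```bash
python3 - <<'E'
from h import *
plan([(578,-329,200,2.5),(578,-329,130,2.5)],op=0.9)
E
```

```text
[-0.46, 1.25, 0.45, 0.0, 0.0, 7.69, 0.9, -0.28, 1.3, 0.45, 0.0, 0.0, 7.69, 0.9, -0.11, 1.32, 0.45, 0.0, 0.0, 7.69, 0.9, 0.07, 1.32, 0.45, 0.0, 0.0, 7.69, 0.9, 0.25, 1.3, 0.45, 0.0, 0.0, 7.69, 0.9]
[0.42, 1.26, 0.45, 0.0, 0.0, 7.69, 0.9, 0.58, 1.19, 0.45, 0.0, 0.0, 7.69, 0.9, 0.74, 1.11, 0.44, 0.0, 0.0, 7.69, 0.9, 0.87, 1.0, 0.45, 0.0, 0.0, 7.69, 0.9, 1.0, 0.87, 0.44, 0.0, 0.0, 7.69, 0.9]
[1.11, 0.72, 0.45, 0.0, 0.0, 7.69, 0.9, 0.0, 0.0, 3.5, 0.0, 0.0, 0.0, 0.9, 0.0, 0.0, 3.5, 0.0, 0.0, 0.0, 0.9]
```

Request:
move_arm:
  series: [-0.46,1.25,0.45,0,0,7.7,0.9,-0.28,1.3,0.45,0,0,7.7,0.9,-0.11,1.32,0.45,0,0,7.7,0.9,0.07,1.32,0.45,0,0,7.7,0.9,0.25,1.3,0.45,0,0,7.7,0.9]

```text
clock: 14.1
position: [505.3, -298.0, 226.6]
ee_rot: [-0.0, 0.913, 0.409, -0.0]
contact_force: [-0.4, -0.8, 0.5]
grip_width: 76.8
finger_force: 0.0
```

Request:
move_arm:
  series: [0.42,1.26,0.45,0,0,7.7,0.9,0.58,1.19,0.45,0,0,7.7,0.9,0.74,1.11,0.45,0,0,7.7,0.9,0.87,1,0.45,0,0,7.7,0.9,1,0.87,0.45,0,0,7.7,0.9]

```text
clock: 14.6
position: [566.2, -324.1, 204.0]
ee_rot: [-0.0, 0.996, 0.085, -0.0]
contact_force: [0.1, 0.6, 0.2]
grip_width: 76.7
finger_force: 0.0
```

Request:
move_arm:
  series: [1.11,0.72,0.45,0,0,7.7,0.9,0,0,3.5,0,0,0,0.9,0,0,3.5,0,0,0,0.9,0,0,0,0,0,0,0.9,0,0,0,0,0,0,0.9]

```text
clock: 15.1
position: [577.6, -328.8, 129.3]
ee_rot: [-0.001, 1.0, 0.021, -0.001]
contact_force: [0.6, -0.4, 0.6]
grip_width: 76.8
finger_force: 0.0
```

```bash
python3 - <<'E'
from h import *
p,r,s=pose(); w=eyes.snapshot('wrist'); x=r.as_matrix()[:,0]; print(s['clock'],p.round(1),s['grip_width'],np.degrees(np.arctan2(x[1],x[0])))
pts(w,['flask_mid','flask_base','flask_cap'])
for d in models.masks_of(w,'flask_mid')[:1]:
    m=d['pixels'];print(d['p'],m.sum());vs=np.where(m.any(1))[0];o=[]
    for v in range(vs[0],vs[-1]+1,6):
        us=np.where(m[v])[0];a,b=wray(w,p,r,us[0],v,14),wray(w,p,r,us[-1]+1,v,14);o.append([*((a+b)/2)[:2],np.linalg.norm(a-b)])
    o=np.array(o);print(o.round(1).tolist()); k=o[:,2]>44; print(np.polyfit(o[k,0],o[k,1],1) if k.sum()>2 else '')
E
```

```text
15.1 [ 577.6 -328.8  129.3] 76.83259204601737 2.3879230546149786
flask_mid 0.88 [ 582.7 -199.6    9.2]
flask_mid 0.79 [ 585.4 -329.8   11.7]
flask_base 0.93 [ 614.9 -221.8    1.8]
flask_base 0.81 [ 5.406e+02 -3.330e+02 -2.000e-01]
flask_cap 0.78 [ 638.6 -326.7   14.4]
flask_cap 0.62 [ 553.7 -181.3   11.7]
0.97 6241
[[641.9, -324.8, 10.2], [637.2, -327.0, 25.3], [632.4, -327.6, 26.2], [627.6, -327.8, 26.3], [622.7, -328.0, 23.2], [617.8, -327.4, 31.3], [612.9, -327.6, 38.0], [607.9, -327.8, 44.7], [602.9, -328.0, 49.9], [597.9, -328.3, 51.8], [592.7, -328.5, 52.1], [587.5, -328.7, 52.4], [582.3, -328.9, 52.8], [577.0, -328.7, 52.3], [571.6, -329.4, 51.8], [566.1, -329.2, 51.3], [560.5, -329.0, 50.9], [554.8, -329.2, 51.3], [549.0, -329.0, 52.6], [543.2, -329.2, 51.3], [537.3, -329.5, 17.8]]
[ 1.98811308e-02 -3.40213096e+02]
```

Well centred. Descending and gripping.

Request:
move_arm:
  series: [0,0,3,0,0,0,0.9,0,0,3,0,0,0,0.9,0,0,2.5,0,0,0,0.9,0,0,1.7,0,0,0,0.9,0,0,0,0,0,0,0.9]
  squeeze: 25

```text
clock: 15.85
position: [576.6, -328.1, 25.5]
ee_rot: [-0.001, 1.0, 0.021, -0.002]
contact_force: [-0.1, -0.4, 0.5]
grip_width: 76.8
finger_force: 0.0
```

Request:
move_arm:
  series: [0,0,0,0,0,0,0.4,0,0,0,0,0,0,0.4,0,0,0,0,0,0,0.4,0,0,0,0,0,0,0.4,0,0,0,0,0,0,0.4]

```text
clock: 16.35
position: [579.4, -330.0, 30.2]
ee_rot: [0.001, 1.0, 0.021, 0.002]
contact_force: [0.4, -0.3, 6.2]
grip_width: 48.6
finger_force: 28.0
```

```bash
cat >> h.py <<'E'
def place(F,head,tilt,base_off,under,gap,up,lat=0):
    h=np.radians(head);H=np.array([np.cos(h),np.sin(h),0]);Z=np.array([0,0,1.])
    u=H*np.cos(tilt)+Z*np.sin(tilt);n=-H*np.sin(tilt)+Z*np.cos(tilt)
    M=np.c_[u,np.cross(-n,u),-n]
    t=np.array(F)+u*(base_off+gap)+n*(under+up)+np.cross(-n,u)*lat
    return (*t,0,M)
F=(438.4,-349,33.3)
E
python3 - <<'E'
from h import *
p,r,s=pose();print(p,s['contact_force'])
A=place(F,86.7,.262,38.7,30.2,12,12); B=place(F,86.7,.262,38.7,30.2,12,100);print(np.round(A[:3]),np.round(B[:3]))
plan([(579.4,-330,36,2.4),(579.4,-330,160,2.4),B],op=0.4)
E
```

```text
[ 579.36882139 -329.98677548   30.23652468] [ 0.40709604 -0.31860744  6.22192485]
[ 441. -311.   87.] [ 439. -334.  172.]
[0.0, 0.0, -0.58, 0.14, -0.18, 0.0, 0.4, 0.0, 0.0, -4.13, 0.0, 0.0, 0.0, 0.4, 0.0, 0.0, -4.13, 0.0, 0.0, 0.0, 0.4, 0.01, 0.0, -4.14, 0.0, 0.0, 0.0, 0.4, -1.27, -0.02, -0.11, 1.0, 1.11, -7.62, 0.4]
[-1.26, -0.19, -0.13, 1.0, 1.11, -7.62, 0.4, -1.22, -0.36, -0.15, 1.0, 1.11, -7.62, 0.4, -1.16, -0.52, -0.17, 1.0, 1.11, -7.62, 0.4, -1.08, -0.67, -0.18, 1.0, 1.11, -7.62, 0.4, -0.97, -0.81, -0.19, 1.0, 1.11, -7.62, 0.4]
[-0.85, -0.93, -0.19, 1.0, 1.11, -7.62, 0.4, -0.72, -1.04, -0.19, 1.0, 1.11, -7.62, 0.4, -0.57, -1.13, -0.18, 1.0, 1.11, -7.62, 0.4, -0.41, -1.2, -0.17, 1.0, 1.11, -7.62, 0.4, -0.25, -1.25, -0.15, 1.0, 1.11, -7.62, 0.4]
```

Request:
move_arm:
  series: [0,0,-0.8,0,0,0,0.4,0,0,-4,0,0,0,0.4,0,0,-4,0,0,0,0.4,0,0,-4,0,0,0,0.4,0,0,0,0,0,0,0.4]

```text
clock: 16.85
position: [581.2, -331.2, 164.4]
ee_rot: [0.004, 1.0, 0.021, 0.005]
contact_force: [1.3, -0.5, 0.1]
grip_width: 49.0
finger_force: 27.3
```

```bash
python3 - <<'E'
from h import *
p,r,s=pose();print(s['clock'],p,s['grip_width'],s['finger_force'],s['contact_force'])
w=eyes.snapshot('wrist')
for n in ['flask_mid','flask_base','flask_cap']:
    for d in models.spot_point(w,n)[:2]:
        q=r.inv().apply(np.array(d['point'])-p); print(n,round(d['p'],2),np.round(d['point'],1),q.round(1))
for n in ['scene','top']:
    t=eyes.snapshot(n);print(n)
    for k in ['flask_mid','flask_base','flask_cap']:
        for d in models.spot_point(t,k)[:2]: print(k,round(d['p'],2),np.round(d['point'],1),r.inv().apply(np.array(d['point'])-p).round(1))
plan([place(F,86.7,.262,38.7,30.2,12,100)],op=0.4)
E
```

```text
16.85 [ 581.19912212 -331.17264968  164.35797299] 49.00513813285315 27.29269379284233 [ 1.25199434 -0.49353415  0.14940114]
flask_mid 0.94 [ 591.1 -331.5  142.9] [ 9.7  0.6 21.6]
flask_mid 0.93 [ 584.3 -201.7    7.5] [   6.9 -130.4  155.9]
flask_base 0.76 [ 618.8 -218.5    3.2] [  40.6 -112.3  160.7]
flask_base 0.75 [ 541.8 -332.8  133.5] [-39.8  -0.3  30.4]
flask_cap 0.66 [ 639.  -328.   148.6] [57.7 -0.9 16.4]
flask_cap 0.6 [ 551.  -181.4   12.2] [ -25.5 -152.1  150.7]
scene
flask_mid 0.84 [ 589.7 -327.6  138.4] [ 8.4 -3.4 26. ]
flask_mid 0.61 [ 584.3 -198.9    9.1] [   7.  -133.2  154.3]
flask_base 0.83 [ 610.8 -218.4    2.9] [  32.6 -112.7  160.9]
flask_base 0.55 [ 539.6 -331.7  122.5] [-42.   -1.5  41.4]
flask_cap 0.57 [ 636.6 -326.8  134. ] [55.2 -2.3 30.9]
flask_cap 0.55 [ 555.7 -181.9   15.4] [ -20.8 -151.4  147.6]
top
flask_mid 0.88 [ 587.1 -196.7    8.6] [   9.9 -135.3  154.8]
flask_base 0.88 [ 612.6 -214.9   -1.8] [  34.5 -116.1  165.6]
flask_cap 0.86 [ 555.2 -177.9   11.1] [ -21.2 -155.4  151.8]
flask_cap 0.54 [ 447.6 -208.4   58.5] [-129.4 -129.1  103.5]
[-1.26, -0.01, -0.15, 1.0, 1.11, -7.62, 0.4, -1.24, -0.18, -0.18, 1.0, 1.11, -7.62, 0.4, -1.21, -0.34, -0.2, 1.0, 1.11, -7.62, 0.4, -1.15, -0.5, -0.21, 1.0, 1.11, -7.62, 0.4, -1.06, -0.66, -0.22, 1.0, 1.11, -7.62, 0.4]
[-0.96, -0.79, -0.23, 1.0, 1.11, -7.62, 0.4, -0.84, -0.92, -0.23, 1.0, 1.11, -7.62, 0.4, -0.71, -1.03, -0.23, 1.0, 1.11, -7.62, 0.4, -0.57, -1.12, -0.22, 1.0, 1.11, -7.62, 0.4, -0.41, -1.18, -0.22, 1.0, 1.11, -7.62, 0.4]
[-0.24, -1.23, -0.2, 1.0, 1.11, -7.62, 0.4]
```

Request:
move_arm:
  series: [-1.26,-0.01,-0.15,1,1.11,-7.62,0.4,-1.24,-0.18,-0.18,1,1.11,-7.62,0.4,-1.21,-0.34,-0.2,1,1.11,-7.62,0.4,-1.15,-0.5,-0.21,1,1.11,-7.62,0.4,-1.06,-0.66,-0.22,1,1.11,-7.62,0.4]

```text
clock: 17.95
position: [514.5, -331.2, 163.6]
ee_rot: [-0.044, 0.935, 0.348, 0.047]
contact_force: [0.4, -1.1, 0.1]
grip_width: 49.0
finger_force: 27.3
```

Request:
move_arm:
  series: [-0.96,-0.79,-0.23,1,1.11,-7.62,0.4,-0.84,-0.92,-0.23,1,1.11,-7.62,0.4,-0.71,-1.03,-0.23,1,1.11,-7.62,0.4,-0.57,-1.12,-0.22,1,1.11,-7.62,0.4,-0.41,-1.18,-0.22,1,1.11,-7.62,0.4]

```text
clock: 18.45
position: [451.5, -333.7, 171.3]
ee_rot: [-0.083, 0.764, 0.633, 0.088]
contact_force: [-0.1, -0.4, -0.4]
grip_width: 49.0
finger_force: 27.3
```

Request:
move_arm:
  series: [-0.24,-1.23,-0.2,1,1.11,-7.62,0.4,0,0,0,0,0,0,0.4,0,0,0,0,0,0,0.4,0,0,0,0,0,0,0.4]

```text
clock: 18.85
position: [439.9, -333.9, 172.8]
ee_rot: [-0.089, 0.721, 0.68, 0.095]
contact_force: [-0.0, 0.7, -0.6]
grip_width: 48.8
finger_force: 27.3
```

```bash
python3 - <<'E'
from h import *
p,r,s=pose();w=eyes.snapshot('wrist');print(s['clock'],p.round(1),r.as_matrix().round(3).tolist(),s['grip_width'],s['contact_force'].round(1))
pts(w,['ledge_foot','roller_mid','flask_base','flask_cap','flask_mid'])
for k in ['flask_base','flask_cap']:
    for d in models.spot_point(w,k)[:1]: print(k,r.inv().apply(np.array(d['point'])-p).round(1))
m=models.masks_of(w,'tilt_plate')
if m:
    m=m[0]['pixels'];vs=np.where(m.any(1))[0]
    for v in range(vs[0],vs[-1]+1,12):
        us=np.where(m[v])[0]
        def hit(u):
            z=50
            for _ in range(15): q=wray(w,p,r,u,v,z); z=33.3+(q[1]+349)*0.268
            return q
        a,b=hit(us[0]),hit(us[-1]+1);print(((a+b)/2).round(1),np.linalg.norm(a-b).round(1),us[0],us[-1])
plan([place(F,86.7,.262,39.3,30.3,10,10)],op=0.4)
E
```

```text
18.85 [ 439.9 -333.9  172.8] [[0.056, 0.998, 0.016], [0.964, -0.059, 0.258], [0.258, 0.001, -0.966]] 48.845301806487754 [-0.   0.7 -0.6]
roller_mid 0.87 [ 443.6 -210.7   54.8]
flask_base 0.85 [ 436.8 -365.   136.5]
flask_cap 0.74 [ 445.7 -268.1  170.8]
flask_cap 0.74 [ 547.  -178.3    6. ]
flask_mid 0.77 [ 438.2 -321.8  157.7]
flask_base [-39.6  -1.3  27. ]
flask_cap [63.2  2.  19. ]
[ 452.2 -203.9   72.2] 20.7 243 267
[ 446.3 -213.3   69.7] 48.2 220 277
[ 446.5 -223.1   67. ] 46.7 222 277
[ 446.  -233.    64.4] 46.9 222 277
[ 444.5 -242.8   61.8] 45.5 222 275
[ 444.4 -252.7   59.1] 46.7 222 276
[-0.05, -0.01, 3.02, 0.01, 0.01, 0.01, 0.4, -0.05, -0.01, 3.01, 0.01, 0.01, 0.01, 0.4, -0.05, -0.01, 3.02, 0.01, 0.01, 0.01, 0.4]
```

Request:
move_arm:
  series: [0,0,3,0,0,0,0.4,0,0,3,0,0,0,0.4,-0.1,0,3,0,0,0,0.4,0,0,0,0,0,0,0.4,0,0,0,0,0,0,0.4]

```text
clock: 19.8
position: [440.7, -311.6, 85.7]
ee_rot: [-0.09, 0.721, 0.681, 0.095]
contact_force: [-0.5, 0.2, -0.8]
grip_width: 48.9
finger_force: 27.2
```

Request:
move_arm:
  series: [0,0,0.2,0,0,0,0.4,0,0,0.2,0,0,0,0.4,0,0,0.1,0,0,0,0.4,0,0,0,0,0,0,0.4]

```text
clock: 20.2
position: [441.1, -310.7, 81.3]
ee_rot: [-0.089, 0.721, 0.681, 0.095]
contact_force: [-0.4, -0.1, -0.9]
grip_width: 49.0
finger_force: 27.2
```

```bash
cat >> h.py <<'E'
def st(bo=39.5,un=30.3):
    p,r,s=pose(); M=r.as_matrix(); b=p+r.apply([-bo,0,un]); h=np.radians(86.7);H=np.array([np.cos(h),np.sin(h),0]);Z=np.array([0,0,1.]);c,q=np.cos(.262),np.sin(.262)
    d=b-np.array(F); print(s['clock'],p.round(1),'tiltdeg',np.degrees(np.arcsin(M[2,0])).round(2),'base rel foot along,norm',(d@(H*c+Z*q)).round(1),(d@(-H*q+Z*c)).round(1),'lat',(d@np.cross(Z,H)).round(1),'Ftool',r.inv().apply(s['contact_force']).round(1),s['grip_width'].__round__(1))
E
python3 -c "
from h import *
st()"
```

```text
20.2 [ 441.1 -310.7   81.3] tiltdeg 14.96 base rel foot along,norm 10.0 6.2 lat -0.5 Ftool [-0.3 -0.4  0.8] 49.0
```

Request:
move_arm:
  series: [0,0,0.2,0,0,0,0.4,0,0,0.1,0,0,0,0.4]

```text
clock: 20.4
position: [440.9, -309.6, 77.8]
ee_rot: [-0.089, 0.721, 0.681, 0.095]
contact_force: [-0.3, -0.6, -0.3]
grip_width: 48.7
finger_force: 27.2
```

Request:
move_arm:
  series: [0,0,0.1,0,0,0,0.4,0,0,0.05,0,0,0,0.4]

```text
clock: 20.6
position: [440.8, -309.1, 76.2]
ee_rot: [-0.09, 0.721, 0.681, 0.095]
contact_force: [-1.0, 0.4, -0.3]
grip_width: 48.7
finger_force: 27.2
```

Request:
move_arm:
  series: [0,0,0.1,0,0,0,0.4,0,0,0,0,0,0,0.4]

```text
clock: 20.8
position: [441.0, -308.9, 75.4]
ee_rot: [-0.089, 0.721, 0.681, 0.095]
contact_force: [0.1, -0.4, -0.6]
grip_width: 48.5
finger_force: 27.3
```

```bash
python3 -c "
from h import *
st()"
```

```text
20.8 [ 441.  -308.9   75.4] tiltdeg 15.0 base rel foot along,norm 10.2 -0.0 lat -0.3 Ftool [-0.5  0.1  0.5] 48.5
```

Request:
move_arm:
  series: [0,0,0.1,0,0,0,0.4,0,0,0,0,0,0,0.4]

```text
clock: 21.0
position: [441.1, -309.0, 75.2]
ee_rot: [-0.089, 0.721, 0.681, 0.095]
contact_force: [-2.9, 0.7, 3.4]
grip_width: 48.8
finger_force: 27.8
```

Request:
move_arm:
  series: [0,0,0.1,0,0,0,0.4,0,0,0,0,0,0,0.4]

```text
clock: 21.2
position: [441.1, -309.0, 75.2]
ee_rot: [-0.089, 0.721, 0.681, 0.095]
contact_force: [-4.4, -0.1, 9.2]
grip_width: 48.7
finger_force: 28.4
```

```bash
python3 -c "
from h import *
st()"
```

```text
21.2 [ 441.1 -309.    75.2] tiltdeg 14.98 base rel foot along,norm 10.0 -0.2 lat -0.4 Ftool [ 2.1 -4.4 -9. ] 48.7
```

Contact with the plate is right where expected. Easing off and sliding down toward the ledge.

Request:
move_arm:
  series: [0,0,-0.25,0,0,0,0.4,0,0,0,0,0,0,0.4]

```text
clock: 21.4
position: [441.1, -309.2, 76.0]
ee_rot: [-0.089, 0.721, 0.681, 0.095]
contact_force: [0.8, -0.4, -1.1]
grip_width: 49.2
finger_force: 27.3
```

Request:
move_arm:
  series: [-0.3,0,0,0,0,0,0.4,-0.3,0,0,0,0,0,0.4,0,0,0,0,0,0,0.4]

```text
clock: 21.7
position: [440.4, -315.1, 73.9]
ee_rot: [-0.09, 0.721, 0.681, 0.095]
contact_force: [-0.2, 0.3, 0.1]
grip_width: 49.0
finger_force: 27.3
```

Request:
move_arm:
  series: [-0.2,0,0,0,0,0,0.4,0,0,0,0,0,0,0.4]

```text
clock: 21.9
position: [440.4, -316.9, 73.6]
ee_rot: [-0.089, 0.721, 0.681, 0.095]
contact_force: [-0.4, -0.7, -0.4]
grip_width: 49.0
finger_force: 27.3
```

```bash
python3 -c "
from h import *
st()
p,r,s=pose();w=eyes.snapshot('wrist')
m=models.masks_of(w,'flask_mid')[0]['pixels'];t=models.masks_of(w,'tilt_plate')
for nm,k,off in [('flask',m,14),('plate',t[0]['pixels'] if t else None,0)]:
    if k is None: continue
    vs=np.where(k.any(1))[0]
    for v in range(vs[0],vs[-1]+1,8):
        us=np.where(k[v])[0]
        def hit(u):
            z=50
            for _ in range(15): q=wray(w,p,r,u,v,z); z=33.3+(q[1]+349)*0.268+off/.966
            return q
        a,b=hit(us[0]),hit(us[-1]+1);c=(a+b)/2;print(nm,c.round(1),'lineoff',(c[0]-459.2-.0595*c[1]).round(1),np.linalg.norm(a-b).round(1))
"
```

```text
21.9 [ 440.4 -316.9   73.6] tiltdeg 15.0 base rel foot along,norm 2.0 0.4 lat -0.2 Ftool [-0.8 -0.4  0.2] 49.0
flask [ 445.2 -252.    73.8] lineoff 1.0 11.6
flask [ 445.  -255.6   72.8] lineoff 1.0 25.7
flask [ 445.  -259.3   71.8] lineoff 1.3 26.3
flask [ 444.8 -263.    70.8] lineoff 1.3 26.5
flask [ 444.6 -266.8   69.8] lineoff 1.3 26.7
flask [ 444.2 -270.6   68.8] lineoff 1.1 24.5
flask [ 444.2 -274.5   67.8] lineoff 1.3 30.0
flask [ 444.  -278.4   66.7] lineoff 1.4 35.2
flask [ 443.5 -282.5   65.6] lineoff 1.1 41.0
flask [ 443.3 -286.6   64.5] lineoff 1.2 45.5
flask [ 443.1 -290.8   63.4] lineoff 1.2 50.1
flask [ 442.6 -295.1   62.2] lineoff 0.9 53.3
flask [ 442.3 -299.5   61.1] lineoff 1.0 53.9
flask [ 442.1 -304.    59.8] lineoff 1.0 53.5
flask [ 441.8 -308.7   58.6] lineoff 1.0 53.2
flask [ 441.8 -313.5   57.3] lineoff 1.3 52.3
flask [ 441.5 -318.5   56. ] lineoff 1.3 53.0
flask [ 441.2 -323.6   54.6] lineoff 1.3 52.7
flask [ 440.9 -328.9   53.2] lineoff 1.3 53.6
flask [ 440.3 -334.4   51.7] lineoff 1.0 53.9
flask [ 440.6 -340.2   50.1] lineoff 1.6 53.7
flask [ 440.  -346.2   
[... 305 characters left out ...]
te [ 445.6 -224.2   66.7] lineoff -0.2 45.1
plate [ 445.4 -228.1   65.7] lineoff -0.2 45.2
plate [ 445.4 -232.1   64.6] lineoff 0.0 45.9
plate [ 444.9 -236.1   63.6] lineoff -0.2 45.5
plate [ 444.4 -240.    62.5] lineoff -0.5 45.2
plate [ 444.  -244.    61.4] lineoff -0.7 44.9
plate [ 444.2 -248.    60.4] lineoff -0.2 46.1
plate [ 443.7 -252.    59.3] lineoff -0.5 45.9
plate [ 443.8 -256.1   58.2] lineoff -0.2 45.6
plate [ 443.3 -260.2   57.1] lineoff -0.5 45.4
plate [ 442.7 -264.3   56. ] lineoff -0.7 45.1
plate [ 443.  -268.5   54.9] lineoff -0.2 45.5
plate [ 442.5 -272.7   53.7] lineoff -0.5 45.3
plate [ 442.2 -277.1   52.6] lineoff -0.5 44.6
plate [ 420.9 -280.2   51.7] lineoff -21.6 2.7
```

The flask sits about 1.4 mm to +x of the plate's midline. Shifting it, then closing on the ledge.

Request:
move_arm:
  series: [0,-0.13,0,0,0,0,0.4,-0.1,0,0,0,0,0,0.4]

```text
clock: 22.25
position: [439.0, -317.6, 73.6]
ee_rot: [-0.089, 0.721, 0.681, 0.095]
contact_force: [0.1, -0.7, -0.7]
grip_width: 48.8
finger_force: 27.3
```

Request:
move_arm:
  series: [-0.1,0,0,0,0,0,0.4,0,0,0,0,0,0,0.4]

```text
clock: 22.45
position: [439.1, -318.8, 73.3]
ee_rot: [-0.089, 0.721, 0.681, 0.095]
contact_force: [0.2, 0.7, -0.8]
grip_width: 48.8
finger_force: 27.3
```

Request:
move_arm:
  series: [-0.1,0,0,0,0,0,0.4,0,0,0,0,0,0,0.4]

```text
clock: 22.65
position: [439.1, -319.7, 73.1]
ee_rot: [-0.089, 0.721, 0.681, 0.095]
contact_force: [-0.9, -0.5, -0.1]
grip_width: 48.9
finger_force: 27.3
```

```bash
python3 -c "
from h import *
st()"
```

```text
22.65 [ 439.1 -319.7   73.1] tiltdeg 14.99 base rel foot along,norm -1.0 0.6 lat 1.0 Ftool [-0.6 -0.9 -0. ] 48.9
```

Request:
move_arm:
  series: [-0.1,0,0,0,0,0,0.4,0,0,0,0,0,0,0.4]

```text
clock: 22.85
position: [439.0, -320.7, 72.8]
ee_rot: [-0.089, 0.721, 0.681, 0.095]
contact_force: [0.6, 0.4, -1.0]
grip_width: 48.9
finger_force: 27.3
```

Request:
move_arm:
  series: [-0.1,0,0,0,0,0,0.4,0,0,0,0,0,0,0.4]

```text
clock: 23.05
position: [439.0, -321.1, 72.7]
ee_rot: [-0.09, 0.721, 0.681, 0.096]
contact_force: [0.2, 2.8, 1.1]
grip_width: 48.9
finger_force: 27.4
```

Request:
move_arm:
  series: [-0.1,0,0,0,0,0,0.4,0,0,0,0,0,0,0.4]

```text
clock: 23.25
position: [439.0, -321.3, 72.7]
ee_rot: [-0.091, 0.721, 0.681, 0.096]
contact_force: [-0.1, 6.5, 4.8]
grip_width: 48.9
finger_force: 27.6
```

```bash
python3 -c "
from h import *
st()"
```

```text
23.25 [ 439.  -321.3   72.7] tiltdeg 15.2 base rel foot along,norm -2.4 0.4 lat 1.0 Ftool [ 7.5 -0.5 -2.9] 48.9
```

Request:
move_arm:
  series: [0.1,0,0.1,0,0,0,0.4,0,0,0,0,0,0,0.4]

```text
clock: 23.45
position: [439.1, -321.0, 72.0]
ee_rot: [-0.09, 0.721, 0.681, 0.095]
contact_force: [-0.6, 4.2, 3.1]
grip_width: 49.2
finger_force: 27.7
```

```bash
python3 -c "
from h import *
st()"
```

```text
23.45 [ 439.1 -321.    72. ] tiltdeg 15.04 base rel foot along,norm -2.4 -0.2 lat 0.9 Ftool [ 4.9 -0.8 -1.9] 49.2
```

Resting on the plate and snug against the ledge. Releasing.

Request:
move_arm:
  series: [0,0,0,0,0,0,0.63,0,0,0,0,0,0,0.66,0,0,0,0,0,0,0.7,0,0,0,0,0,0,0.8,0,0,0,0,0,0,0.8]

```text
clock: 23.95
position: [438.9, -321.4, 71.5]
ee_rot: [-0.089, 0.721, 0.681, 0.095]
contact_force: [-0.6, -0.2, -0.1]
grip_width: 68.5
finger_force: 0.0
```

```bash
cat > look.py <<'E'
from h import *
st()
p,r,s=pose();w=eyes.snapshot('wrist')
pts(w,['flask_base','flask_cap','ledge_foot'])
for nm,off in [('flask_mid',14),('tilt_plate',0)]:
    k=models.masks_of(w,nm)
    for d in k[:1]:
        m=d['pixels'];vs=np.where(m.any(1))[0]
        for v in range(vs[0],vs[-1]+1,16):
            us=np.where(m[v])[0]
            def hit(u):
                z=50
                for _ in range(15): q=wray(w,p,r,u,v,z); z=33.3+(q[1]+349)*0.268+off/.966
                return q
            a,b=hit(us[0]),hit(us[-1]+1);c=(a+b)/2;print(nm,c.round(1),'lineoff',(c[0]-459.2-.0595*c[1]).round(1),np.linalg.norm(a-b).round(1))
E
python3 look.py
```

```text
23.95 [ 438.9 -321.4   71.5] tiltdeg 14.98 base rel foot along,norm -3.0 -0.5 lat 1.1 Ftool [-0.3 -0.6  0. ] 68.5
flask_base 0.77 [ 615.2 -216.7    3.6]
flask_base 0.6 [ 436.  -349.7   32.5]
flask_cap 0.67 [ 441.2 -255.3   70. ]
flask_cap 0.58 [ 552.2 -177.9   12.2]
flask_mid [ 515.8 -210.2   85. ] lineoff 69.1 1.2
flask_mid [ 525.9 -217.    83.2] lineoff 79.6 32.7
flask_mid [ 535.4 -224.1   81.3] lineoff 89.5 38.8
flask_mid [ 541.3 -231.8   79.2] lineoff 95.9 40.5
flask_mid [ 545.7 -239.9   77. ] lineoff 100.8 24.1
tilt_plate [ 450.4 -205.5   71.8] lineoff 3.4 33.7
tilt_plate [ 446.5 -213.1   69.7] lineoff -0.0 46.7
tilt_plate [ 445.8 -221.1   67.6] lineoff -0.3 45.2
tilt_plate [ 445.3 -229.    65.5] lineoff -0.3 45.4
tilt_plate [ 444.9 -236.9   63.3] lineoff -0.2 45.6
tilt_plate [ 444.4 -244.8   61.2] lineoff -0.2 44.9
tilt_plate [ 443.7 -252.7   59.1] lineoff -0.5 45.9
tilt_plate [ 443.2 -260.7   57. ] lineoff -0.4 45.3
tilt_plate [ 443.  -268.9   54.8] lineoff -0.2 45.4
tilt_plate [ 442.3 -277.3   52.5] lineoff -0.4 45.6
tilt_plate [ 420.  -284.7   50.5] lineoff -22.2 1.6
```

Retreating along the plate normal, then checking from above.

Request:
move_arm:
  series: [0,0,-1,0,0,0,0.8,0,0,-2,0,0,0,0.8,0,0,-3,0,0,0,0.8,0,0,-4,0,0,0,0.8,0,0,-4,0,0,0,0.8]

```text
clock: 24.75
position: [436.5, -357.6, 208.6]
ee_rot: [-0.09, 0.721, 0.681, 0.095]
contact_force: [0.2, 0.4, -0.8]
grip_width: 68.5
finger_force: 0.0
```

Request:
move_arm:
  series: [0,0,-3,0,0,0,0.8,0,0,0,0,0,0,0.8,0,0,0,0,0,0,0.8]

```text
clock: 25.05
position: [436.5, -365.7, 237.2]
ee_rot: [-0.088, 0.721, 0.681, 0.095]
contact_force: [-0.3, 0.2, -1.0]
grip_width: 67.9
finger_force: 0.0
```

```bash
sed -i 's/k\[:1\]/k[:2]/' look.py; python3 look.py; python3 - <<'E'
from h import *
for n in ['scene','top']:
    t=eyes.snapshot(n);print(n);pts(t,NAMES)
E
```

```text
25.05 [ 436.5 -365.7  237.2] tiltdeg 14.89 base rel foot along,norm -3.0 171.1 lat 0.8 Ftool [-0.  -0.3  1. ] 67.9
flask_base 0.79 [ 433.8 -348.3   33.3]
flask_base 0.73 [ 618.4 -220.9    1.2]
flask_cap 0.84 [ 549.6 -179.    10.6]
flask_cap 0.74 [ 439.9 -257.4   75. ]
ledge_foot 0.87 [ 434.8 -348.8   34.6]
flask_mid [ 438.  -256.1   72.7] lineoff -6.0 6.1
flask_mid [ 443.2 -272.5   68.3] lineoff 0.2 24.8
flask_mid [ 442.3 -288.7   63.9] lineoff 0.3 44.0
flask_mid [ 440.8 -305.3   59.5] lineoff -0.2 52.0
flask_mid [ 440.4 -322.4   54.9] lineoff 0.4 51.7
flask_mid [ 438.8 -339.9   50.2] lineoff -0.1 51.5
flask_mid [ 535.1 -204.2   86.6] lineoff 88.1 3.3
flask_mid [ 558.7 -220.1   82.3] lineoff 112.6 45.4
flask_mid [ 566.3 -236.8   77.9] lineoff 121.2 34.5
tilt_plate [ 444.5 -204.2   72.1] lineoff -2.6 34.8
tilt_plate [ 446.2 -221.1   67.6] lineoff 0.1 44.5
tilt_plate [ 445.2 -237.8   63.1] lineoff 0.2 46.9
tilt_plate [ 443.7 -254.5   58.6] lineoff -0.3 46.2
tilt_plate [ 443.3 -271.4   54.1] lineoff 0.3 45.5
scene
ledge_foot 0.85 [ 440.3 -349.8   33.8]
roller_mid 0.65 [ 443.7 -206.2   6
[... 441 characters left out ...]
69 [ 447.3 -207.7   54.2]
block_back 0.96 [ 441.7 -184.5   31.2]
block_back 0.3 [ 441.8 -252.8   74. ]
flask_mid 0.9 [ 584.6 -198.5   12.4]
flask_mid 0.58 [ 439.3 -304.9   59.8]
flask_mid 0.28 [ 445.8 -206.5   55.4]
flask_base 0.8 [ 436.  -349.4   32.4]
flask_base 0.61 [ 6.150e+02 -2.134e+02 -4.000e-01]
flask_cap 0.65 [445.7 225.4  46.9]
flask_cap 0.51 [ 551.  -177.    11.9]
bottle_mid 0.65 [443.8 226.7  46. ]Traceback (most recent call last):
  File "look.py", line 15, in <module>
    a,b=hit(us[0]),hit(us[-1]+1);c=(a+b)/2;print(nm,c.round(1),'lineoff',(c[0]-459.2-.0595*c[1]).round(1),np.linalg.norm(a-b).round(1))
            ~~^^^
IndexError: index 0 is out of bounds for axis 0 with size 0
```

Flask is centred within 0.5 mm and aligned, with its base at the ledge. The roller coincides with the seat and the bottle is still standing. Handing in.

```bash
python3 -c "
from h import *
print(workorder.sign_off())"
```

```text
the job is handed in; nothing more can be done
None
```

The job is handed in at about 25 s of the 64 s allowed: the plate's roller sits home in the block's groove, the large flask lies cap uphill, centred within about 0.5 mm and with its base at the ledge, the bottle is still standing, and the gripper is clear of everything.

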